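# Fresh bombilla for the gourd

## Task

Change the bombilla of this mate: draw the used, black-trimmed bombilla out of the gourd and stand it filter end down in the blue soaking cup. Then pull the brass-trimmed bombilla out of its spring clip on the wall, turn it to a slant about halfway between upright and level with the filter end lower, and finish while still holding it there, its filter end just above the middle of the gourd's open mouth and touching nothing but the gripper. Leave the plain bombilla in its clip and everything else standing where it is.

Things in the scene. Friction and masses are not known exactly. Their poses are not given: they have to be found in the camera images.
- used_bombilla: Used stainless bombilla (mate straw) with BLACK bead and mouthpiece, 200 mm long, 35 g, rigid. Origin: centre of the filter's end; own +z runs along the stem to the mouthpiece. It starts loose in the gourd, filter on the gourd's floor, stem leaning on the rim about 31 degrees off upright; draw it out along its own axis.
- brass_bombilla: Clean stainless bombilla with BRASS bead and mouthpiece, 200 mm long, 35 g, rigid. Origin: centre of the filter's end; own +z runs along the stem to the mouthpiece. It starts upright in either one of the two wall clips, its bead resting on the clip's jaws.
- plain_bombilla: The other clean bombilla, all steel, the same in form and size, upright in the other wall clip; it stays there.
- clip_rail: Wall-mounted spring-clip holder: aluminium rail, 170 mm along x, 46 mm high, on a teal tiled backsplash 400 mm high along the robot's right (tile face at y = -0.42, facing +y). Origin on the tile face, mid-rail. Two black clips, 45 mm either side of the origin along x, hold the stems' axes 42 mm out from the tiles. A clip is 18 mm high, its middle level with the rail's origin.
- clip_near (a point): Middle of the clip nearer the robot, on the held stem's axis, 109 mm above the filter end of the bombilla it holds. Two sprung steel jaws grip the stem. A bombilla comes out when its stem is pulled straight away from the wall (+y): the jaws spread and let go at some 3 to 10 N; after 15 mm it is free. It cannot be drawn out upwards (the filter does not pass).
- clip_far (a point): Middle of the clip farther from the robot; the same in all else.
- gourd: Brown ceramic mate gourd, open on top, 90 mm high, 86 mm across the belly, 0.28 kg, loose on the tray. Origin at the centre of its underside, z up. Wall 4 mm, inner floor 6 mm up.
- gourd_mouth (a point): Centre of the gourd's open mouth at rim height, 90 mm above its underside; the opening is about 58 mm across.
- soak_cup: Blue ceramic soaking cup, open on top, 105 mm high, 74 mm across, 0.32 kg, loose on the tray. Origin at the centre of its underside, z up. Inner floor 6 mm up, wall 4 mm, inside width about 65 mm: a bombilla dropped in leans on the rim by up to about 30 degrees.
- cup_mouth (a point): Centre of the cup's open mouth at rim height, 105 mm above its underside.
- used_bombilla_tip (a point): Filter end of the black-trimmed used bombilla (its origin). All three bombillas, from the filter end along own +z: flat perforated spoon filter 46 mm long, 20 mm wide (own x), 9 mm thick (own y); round stem 8 mm thick; bead 18 mm across at 115 to 133 mm; free straight stem and mouthpiece 133 to 200 mm, 8 mm thick (grip here, about 158 mm), trim-coloured from 160 mm.
- brass_bombilla_tip (a point): Filter end of the brass-trimmed bombilla (its origin).
- tray: Fixed beige plastic tray, 340 mm (x) by 500 mm (y), rim 18 mm high, floor 4 mm thick. Origin at the centre of its underside.
- amber_jar: Amber glass jar, 72 mm across and 95 mm high, on the tray by the wall; stays. Origin at the centre of its underside.
- wood_lid: Small wooden lid, 72 mm across and 22 mm high with its knob, on the tray by the wall; stays. Origin at the centre of its underside.
- sugar_bowl: White sugar bowl, 84 mm across and 80 mm high with its knob, on the counter to the left of the tray; stays. Origin at the centre of its underside.
Not all that is in view belongs to the job. What is shaped like the used_bombilla but purple is not meant.

How it is judged:
On the way, in this order (a step that is already met when the one before it is completed fails the run):
1. the used bombilla stands in the soaking cup, filter end down, let go (horizontal distance between used_bombilla_tip and cup_mouth below 0.034 m and z of used_bombilla_tip in the frame of soak_cup between 0 and 0.045 m and angle between used_bombilla's own z axis and vertical below 0.65 rad and contact force between the fingers and used_bombilla below 0.1 N and linear speed of used_bombilla below 0.05 m/s), for 0.2 s.
2. the brass-trimmed bombilla is out of its clip, held by the gripper (distance of brass_bombilla from where it was at the start of the episode above 0.05 m and contact force between the fingers and brass_bombilla above 0.5 N and contact force between brass_bombilla and clip_rail below 0.05 N), for 0.1 s.
At the end, for the whole second after the job is handed in: Used bombilla let go in the cup, filter down, leaning < 0.65 rad. Brass one held still by the gripper alone, 0.52 to 1.05 rad off upright, filter end lower, < 30 mm from the gourd mouth's axis and 5 to 80 mm above its rim. Gourd and cup upright, moved < 40 mm; plain bombilla < 20, others < 30 mm (all of step 1 and contact force between the fingers and brass_bombilla above 0.5 N and contact force between brass_bombilla and gourd below 0.05 N and contact force between brass_bombilla and clip_rail below 0.05 N and contact force between brass_bombilla and soak_cup below 0.05 N and contact force between brass_bombilla and used_bombilla below 0.05 N and contact force between brass_bombilla and tray below 0.05 N and angle between brass_bombilla's own z axis and vertical between 0.52 and 1.05 rad and horizontal distance between brass_bombilla_tip and gourd_mouth below 0.03 m and z of brass_bombilla_tip in the frame of gourd between 0.095 and 0.17 m and linear speed of brass_bombilla below 0.03 m/s and angle between each of gourd, soak_cup's own z axis and vertical below 0.15 rad and distance of plain_bombilla from where it was at the start of the episode below 0.02 m and distance of each of gourd, soak_cup from where it was at the start of the episode below 0.04 m and distance of each of amber_jar, wood_lid, sugar_bowl from where it was at the start of the episode below 0.03 m); the arm keeps its last pose, push and grip.
It fails at once if the plain bombilla is disturbed in its clip (moved more than 20 mm) (distance of plain_bombilla from where it was at the start of the episode above 0.02 m).
It fails at once if the gourd or the cup is knocked over or shoved more than 40 mm (angle between any of gourd, soak_cup's own z axis and vertical above 0.4 rad or distance of any of gourd, soak_cup from where it was at the start of the episode above 0.04 m).
It fails at once if the jar, lid or sugar bowl is moved more than 30 mm (distance of any of amber_jar, wood_lid, sugar_bowl from where it was at the start of the episode above 0.03 m).
It also fails if it takes over 58 s, if anything falls off the work surface, if the arm or the gripper's body presses on something with over 40 N, if the wrist force passes 120 N, or if a joint passes its speed limit or range.

## Robot

A 6-joint arm with a two-finger parallel gripper is mounted at the origin on the work surface. World frame = base frame: x ahead of the robot, y to its left, z up, the work surface at z = 0. Lengths are in m, angles in rad, forces in N, time in s.
With the tool pointing down it reaches from about 0.325 to 0.775 m from the base axis. Payload 9.3 kg.
Tool frame: the origin (TCP) lies midway between the tips of the shut fingers; the grasp point (between the pads) lies tcp_to_grasp behind it (tcp_to_grasp is the distance from the TCP to the grasp point, in m); z points along the fingers, y is the line along which they close (so a half turn about z gives the same grasp; the last joint's range is limited). The gripper opens to 85 mm and grips with 20 to 120 N. Pads are 22 mm wide; open, the fingers measure 114 mm over their backs; the gripper's body (76 mm by 85 mm) begins 54 mm behind the grasp point. The pads swing forward as they close: fully open they stand 13 mm farther back than shut.
Start: joints at [1.133, 0.259, 0.021, 1.334, 0, 1.418], TCP at [0.155, 0.528, 0.21] pointing down, gripper open.
Joint ranges: [-3.04, 3.04], [-0.91, 1.82], [-1.04, 1.36], [-1.92, 1.95], [-1.52, 1.45], [-3.14, 3.14]. Speed limits (rad/s): [2.22, 2.22, 2.79, 3.14, 3.14, 3.14].

## Interface

Orientations are given as a rotation vector (axis times angle).
In Python, from workcell import * gives the robot as it stands. The module is installed in compiled form; this text tells all that it offers.
- The arm moves only by the tool move_arm, never from a script. Its argument "steps" is a list of rows, each a list of 6 numbers: the shift along the tool's x, y, z in mm, then the turn, a rotation vector about the tool's x, y, z in rad. A call has 1 to 12 rows; each row is the pose to reach, as a shift and turn from the pose commanded when the call began, along the tool's axes at that moment; what a row does not reach only later rows make up. A row lasts 1/10 s, in which the tool goes at most 50 mm and 8.59 degrees, less where a joint would pass 70% of its speed; a pose out of reach is approached as far as the arm can. A call with a gripper value outside its range is refused whole. "hand" is the gripper command: -1 is shut, 1 is fully open, values between are in proportion, set as the call begins (left out, the last holds). The fingers move at their own pace and stop on an object; "squeeze" is the grip in N (left out, the last holds). Time passes only in rows, so rows that repeat a pose let the fingers close. It gives the time, the measured TCP pose, the force, the opening and the grip force at its end, in the units of the state.
- get_state(): the state, without advancing time (a new reading comes with each control period).
- read_camera(name): name is "side" or "top"; returns the picture (420x560x3 uint8, blue, green, red); there is no depth.
- camera_model(name): a dict with "fov_y" (degrees; the focal length in pixels is half the picture's height over the tangent of half this angle, whatever the lens; pixels are square), "cx", "cy" (the principal point, pixels), "dist_coeffs" ([k1, k2, p1, p2, k3] as OpenCV has them; the pictures are not rectified), "T" (4x4, takes a point from camera to world coordinates). Camera axes: x right, y down, z forward; pixel columns grow to the right and rows downward; lengths in m; the calibration is good to about 2 mm. A picture is of the moment at which its call begins. camera_model takes no time and is no camera call.
- close_job(): hands the job in; it is judged then, once.
The state is a dict: "time": time; "joints": joint angles; "joint_vel": joint speeds; "effort": joint torques, N m; "position": TCP position; "tcp_rot": TCP orientation; "force": force on the tool from outside, world axes, zero at the start; "wrist_torque": the same for the moment, N m; "opening": opening from 0.0 (shut) to 1.0 (fully open); "grip_force": force on a finger pad.
Only numpy, scipy, OpenCV 4.12 (cv2) and the standard library are available. Lean on these libraries where they do the work, as an engineer would, in place of code of your own. Each camera call takes 0.05 s, during which the arm holds its last target. There are 200 camera calls.

## Working session

There is one attempt and no reset: what is moved stays moved. The work goes in short steps, Python scripts to look and compute and a tool call to move; the robot and the scene stay as the last step left them, time stands still between calls to the robot, and variables do not carry over. Pictures are saved under pics/ and viewed, at most 11 in all, crops included, and the job is handed in when it is done.

Besides the shell and the picture viewer there is one more tool, called after "Emit:" as name(argument=value, ...) on one line, values as JSON. move_arm: Moves the arm, as the interface text tells. Its arguments: {"type":"object","properties":{"steps":{"type":"array","items":{"type":"array","items":{"type":"number"}}},"hand":{"type":"number"},"squeeze":{"type":"number"}},"required":["steps"]}

```bash
mkdir -p pics; python3 - <<'E'
from workcell import *
import cv2,numpy as np
for n in("side","top"):
    cv2.imwrite(f"pics/{n}0.png",read_camera(n)); m=camera_model(n); print(n,m["fov_y"],m["cx"],m["cy"],m["dist_coeffs"]);print(np.round(m["T"],4).tolist())
s=get_state();print({k:np.round(v,4).tolist() for k,v in s.items()})
try: print(tcp_to_grasp)
except Exception as e: print(e)
E
```

```text
side 55.55666657231744 275.2286646979598 213.033167945996 [-0.01967417  0.          0.          0.          0.        ]
[[0.0462, -0.6161, 0.7864, -0.3258], [-0.9987, -0.0464, 0.0223, -0.0336], [0.0228, -0.7863, -0.6174, 0.8017], [0.0, 0.0, 0.0, 1.0]]
top 56.90873033168202 273.2294244960515 208.82369529509978 [-0.00792781  0.          0.          0.          0.        ]
[[0.0036, -0.9939, 0.1104, 0.3759], [-0.9998, -0.0016, 0.0186, -0.0204], [-0.0183, -0.1105, -0.9937, 1.1138], [0.0, 0.0, 0.0, 1.0]]
{'time': 0.1, 'joints': [1.1334, 0.2591, 0.0209, 1.3337, 0.0, 1.4182], 'joint_vel': [-0.0014, -0.0019, 0.0011, 0.0019, 0.0005, -0.0009], 'effort': [0.005, -55.6694, 34.5069, 0.0116, -0.0001, -0.0], 'position': [0.1544, 0.5276, 0.2099], 'tcp_rot': [-0.4459, -3.1094, 0.0018], 'force': [-1.2254, 0.1393, 0.6254], 'wrist_torque': [-0.0004, 0.0541, 0.0438], 'grip_force': 0.0, 'opening': 1.0035}
0.0187
```

View pics/side0.png

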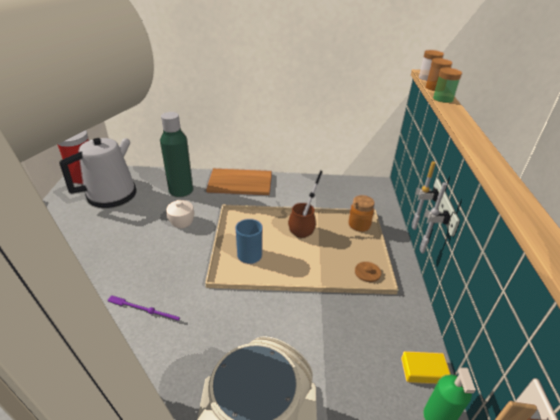

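View pics/top0.png

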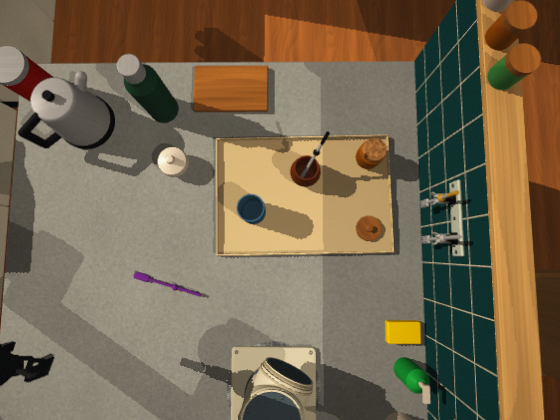

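Side view: the used bombilla with black trim is in the gourd, mouthpiece at about (320,175), and the cup is at (249,242). The purple decoy lies at (145,308). In the clips, the far bombilla at (430,175) looks brass and the near one at (435,215) looks plain steel. Top view: gourd (306,172), black mouthpiece (327,135), cup (251,209), clips (440,198) and (440,238). I'll check these in a close crop.

```bash
python3 - <<'E'
import cv2,numpy as np
s=cv2.imread("pics/side0.png");t=cv2.imread("pics/top0.png")
f=lambda im,x,y,w=80,h=60:cv2.resize(im[y:y+h*1,x:x+w],(400,300),interpolation=cv2.INTER_CUBIC)
cv2.imwrite("pics/crop1.png",np.vstack([np.hstack([f(s,275,165,100,75),f(s,400,160,100,75)]),np.hstack([f(t,275,125,100,75),f(t,410,180,100,75)])]))
E
```

```text
(no output)
```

View pics/crop1.png

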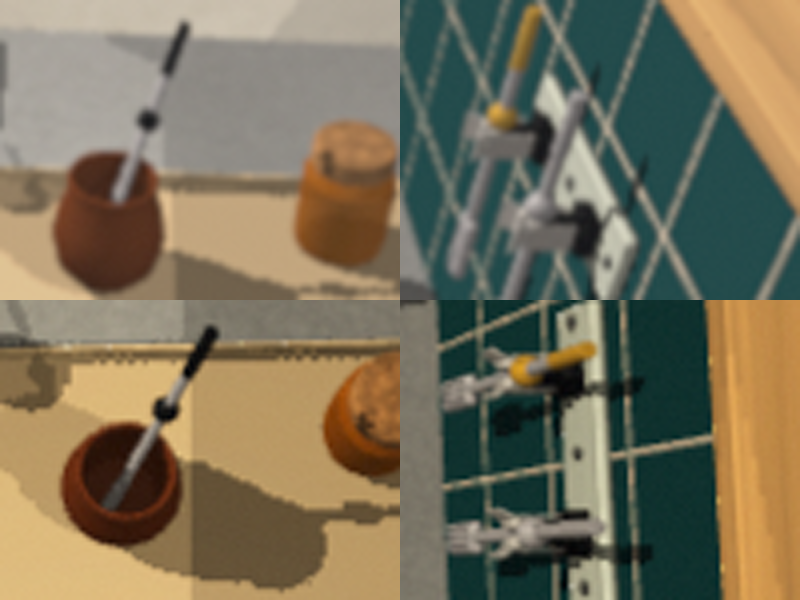

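Crop: the used bombilla (black bead and mouthpiece) is confirmed in the gourd. Brass is in the far clip (top row) and plain steel is in the near clip. Next I triangulate these points.

```bash
cat > h.py <<'E'
from workcell import *
import cv2,numpy as np
from scipy.optimize import least_squares,minimize
from scipy.spatial.transform import Rotation as R
def K(n):
    m=camera_model(n);f=210/np.tan(np.radians(m["fov_y"]/2))
    return np.array([[f,0,m["cx"]],[0,f,m["cy"]],[0,0,1.]]),np.array(m["dist_coeffs"]),np.array(m["T"])
C={n:K(n) for n in("side","top")}
def ray(n,p):
    k,d,T=C[n];u=cv2.undistortPoints(np.array([[p]],float),k,d)[0,0]
    v=T[:3,:3]@[u[0],u[1],1];return T[:3,3],v/np.linalg.norm(v)
def proj(n,P):
    k,d,T=C[n];Ti=np.linalg.inv(T);return cv2.projectPoints(np.atleast_2d(np.array(P,float)),cv2.Rodrigues(Ti[:3,:3])[0],Ti[:3,3],k,d)[0][:,0]
def tri(ps,pt):
    (a,u),(b,v)=ray("side",ps),ray("top",pt)
    s=np.linalg.lstsq(np.c_[u,-v],b-a,rcond=None)[0];p,q=a+s[0]*u,b+s[1]*v
    return (p+q)/2,np.linalg.norm(p-q)
def atz(n,p,z):
    o,v=ray(n,p);return o+v*(z-o[2])/v[2]
def line(obs,x0,pts): # obs: list (cam,dist along,px) ; state: tip, dir
    def f(q):
        d=q[3:]/np.linalg.norm(q[3:]);return np.concatenate([proj(c,q[:3]+l*d)[0]-p for c,l,p in obs]+[[np.linalg.norm(q[3:])-1]])
    r=least_squares(f,x0);d=r.x[3:]/np.linalg.norm(r.x[3:]);return r.x[:3],d,np.sqrt(np.mean(r.fun**2))
E
python3 - <<'E'
from h import *
np.set_printoptions(precision=4,suppress=True)
for n,a,b in(("Umouth",(321.2,170.7),(328,132.5)),("Ubead",(312,195),(316.2,152.5)),("Bmouth",(433.3,162.5),(458,192.5)),("Bbead",(425,189),(440.5,198))):print(n,*tri(a,b))
print(line([("side",.2,(321.2,170.7)),("side",.124,(312,195)),("top",.2,(328,132.5)),("top",.124,(316.2,152.5))],[.65,-.07,.01,.2,-.2,.9],0))
print(line([("side",.2,(433.3,162.5)),("side",.124,(425,189)),("side",0,(414.3,228)),("top",.2,(458,192.5)),("top",.124,(440.5,198))],[.6,-.38,.1,0,0,1],0))
print("gourd",atz("side",(304.2,209.5),.094),atz("top",(306.8,166.3),.094))
ims={n:cv2.imread(f"pics/{n}0.png") for n in C}
def mask(n):
    h=cv2.cvtColor(ims[n],cv2.COLOR_BGR2HSV)
    m=cv2.inRange(h,(98,80,25),(118,255,255));k,l,st,c=cv2.connectedComponentsWithStats(m)
    w=[i for i in range(1,k) if 225<c[i][0]<275 and 190<c[i][1]<265];i=max(w,key=lambda i:st[i,4]);print(n,st[i],c[i]);return l==i
M={n:mask(n) for n in C}
a=np.linspace(0,6.28,60)
def sil(n,x,y):
    P=np.array([[x+.037*np.cos(t),y+.037*np.sin(t),z] for t in a for z in(.004,.109)])
    m=np.zeros((420*4,560*4),np.uint8);cv2.fillConvexPoly(m,cv2.convexHull((proj(n,P)*4+1.5).round().astype(np.int32)),1);return cv2.resize(m,(560,420),interpolation=cv2.INTER_AREA if 0 else cv2.INTER_NEAREST)>0
def cost(q,ns=C):return -sum((sil(n,*q)&M[n]).sum()/(sil(n,*q)|M[n]).sum() for n in ns)
for ns in(["side"],["top"],["side","top"]):
    r=minimize(cost,[.5,.03],args=(ns,),method="Nelder-Mead",options=dict(initial_simplex=[[.5,.03],[.53,.03],[.5,.06]]));print(ns,r.x,r.fun)
E
```

```text
Umouth [ 0.668  -0.1363  0.1859] 0.0014297901226682018
Ubead [ 0.6345 -0.1134  0.1216] 0.0006134726553704397
Bmouth [ 0.4973 -0.3795  0.3285] 0.003859968871494943
Bbead [ 0.4964 -0.3769  0.253 ] 7.437095238281925e-05
(array([ 0.5797, -0.0758,  0.0169]), array([ 0.4417, -0.3032,  0.8444]), np.float64(0.13648049777896706))
(array([ 0.4947, -0.3781,  0.1288]), array([ 0.0131, -0.0042,  0.9999]), np.float64(0.5618980830977087))
gourd [ 0.5986 -0.0916  0.094 ] [ 0.6039 -0.0908  0.094 ]
side [237 220  24  43 920] [248.8239 240.6424]
top [237 195  28  29 618] [250.8819 208.6246]
['side'] [0.4951 0.066 ] -0.8156028368794326
['top'] [0.492  0.0594] -0.8643356643356643
['side', 'top'] [0.4926 0.0574] -1.669942249113085
```

```bash
cat >> h.py <<'E'
def frame(az,pitch,ysign=1):
    """tool z points to azimuth az, pitched down; y horizontal"""
    a,p=np.radians([az,pitch]);z=np.array([np.cos(p)*np.cos(a),np.cos(p)*np.sin(a),-np.sin(p)])
    y=ysign*np.array([-np.sin(a),np.cos(a),0]);return np.c_[np.cross(y,z),y,z]
def rel(grip,Rt,back=0,s=None):
    """row taking the tool to grasp point grip, orientation Rt, back off along z"""
    s=s or get_state();R0=R.from_rotvec(s["tcp_rot"]).as_matrix()
    p=np.array(grip)+(tcp_to_grasp-back)*Rt[:,2]
    print("row",np.round(R0.T@(p-s["position"])*1000,1).tolist(),np.round(R.from_matrix(R0.T@Rt).as_rotvec(),4).tolist(),"tcp",np.round(p,3))
def st():
    s=get_state();print({k:np.round(s[k],3).tolist() for k in("time","joints","position","force","opening","grip_force")});return s
E
python3 - <<'E'
from h import *
rel([.6495,-.1237,.15],frame(-34.5,60),.11)
ims={n:cv2.imread(f"pics/{n}0.png") for n in C}
a=np.linspace(0,6.28,60)
for n in C:
    P=[[.4925+.037*np.cos(t),.059+.037*np.sin(t),z] for t in a for z in(.004,.109)];q=proj(n,P);print(n,q.min(0),q.max(0))
    im=cv2.resize(ims[n][150:280,200:360],None,fx=3,fy=3,interpolation=cv2.INTER_CUBIC)
    def c(x,y,z,r,col):
        Q=proj(n,[[x+r*np.cos(t),y+r*np.sin(t),z] for t in a]);cv2.polylines(im,[((Q-[200,150])*3+1).astype(np.int32)],1,col,1)
    c(.4925,.059,.109,.037,(0,255,0));c(.4925,.059,.004,.037,(0,255,0));c(.6015,-.0912,.094,.029,(0,255,255));c(.6015,-.0912,.004,.025,(0,255,255))
    cv2.imwrite(f"pics/o_{n}.png",im)
A=[cv2.imread(f"pics/o_{n}.png") for n in C];cv2.imwrite("pics/ov.png",cv2.resize(np.hstack(A),(800,325)))
E
```

```text
row [-614.8, -471.7, -18.7] [0.0819, -0.5192, 0.3103] tcp [ 0.612 -0.098  0.229]
side [235.26162313 217.89610442] [262.80794974 263.96056282]
top [235.91423413 192.89031065] [265.69114924 223.89292604]
```

View pics/ov.png

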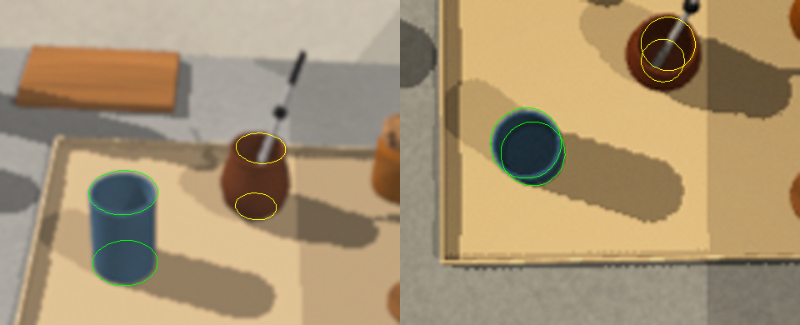

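The projected outlines match the cup and the gourd's mouth in both views. Moving to the pre-grasp.

Emit:
move_arm(steps=[[-100,-80,-60,0.014,-0.087,0.052],[-300,-235,-60,0.041,-0.26,0.155],[-300,-235,-60,0.041,-0.26,0.155],[-300,-235,-60,0.041,-0.26,0.155],[-300,-235,-60,0.041,-0.26,0.155],[-300,-235,-60,0.041,-0.26,0.155],[-300,-235,-60,0.041,-0.26,0.155],[-300,-235,-60,0.041,-0.26,0.155],[-300,-235,-60,0.041,-0.26,0.155],[-300,-235,-60,0.041,-0.26,0.155]], hand=1)

```text
time: 1.1
position: [0.3766, 0.2172, 0.2704]
tcp_rot: [0.635, 2.818, -0.113]
force: [0.2, -0.5, -0.3]
opening: 1.0
grip_force: 0.0
```

```bash
python3 - <<'E'
from h import *
st();rel([.6495,-.1237,.15],frame(-34.5,60),.11)
E
```

```text
{'time': 1.1, 'joints': [0.491, -0.036, -0.2, 1.265, -0.222, 0.918], 'position': [0.377, 0.217, 0.27], 'force': [0.153, -0.488, -0.269], 'opening': 1.0, 'grip_force': 0.0}
row [-324.7, -181.8, 133.6] [0.041, -0.2596, 0.1523] tcp [ 0.612 -0.098  0.229]
```

Emit:
move_arm(steps=[[-325,-182,134,0.041,-0.26,0.152],[-325,-182,134,0.041,-0.26,0.152],[-325,-182,134,0.041,-0.26,0.152],[-325,-182,134,0.041,-0.26,0.152],[-325,-182,134,0.041,-0.26,0.152],[-325,-182,134,0.041,-0.26,0.152],[-325,-182,134,0.041,-0.26,0.152],[-325,-182,134,0.041,-0.26,0.152],[-325,-182,134,0.041,-0.26,0.152],[-325,-182,134,0.041,-0.26,0.152],[-325,-182,134,0.041,-0.26,0.152]])

```text
time: 2.2
position: [0.6126, -0.0949, 0.2286]
tcp_rot: [0.775, 2.517, -0.207]
force: [0.4, -0.1, -0.8]
opening: 1.0
grip_force: 0.0
```

```bash
python3 - <<'E'
from h import *
st();rel([.6495,-.1237,.15],frame(-34.5,60),0)
a=[cv2.resize(read_camera(n)[y:y+150,x:x+200],(400,300)) for n,x,y in(("side",230,110),("top",230,80))]
cv2.imwrite("pics/pre.png",np.hstack(a))
E
```

```text
{'time': 2.2, 'joints': [-0.187, 0.078, -0.297, 0.709, -0.2, 0.36], 'position': [0.613, -0.095, 0.229], 'force': [0.433, -0.124, -0.817], 'opening': 1.0, 'grip_force': 0.0}
row [-1.2, -3.0, 110.1] [0.0025, -0.0004, 0.0044] tcp [ 0.657 -0.129  0.134]
```

View pics/pre.png

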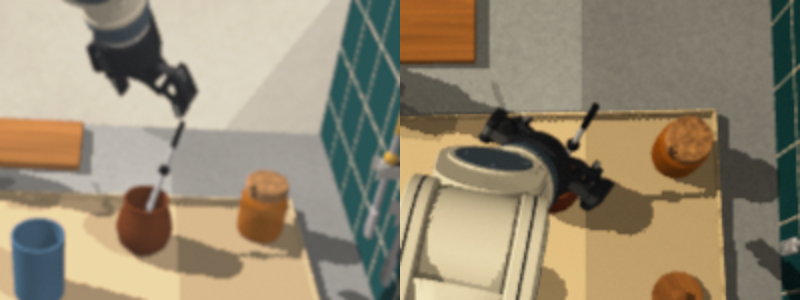

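The fingers straddle the stem: side crop (180,130), top crop (585,120). Advancing, then closing.

Emit:
move_arm(steps=[[0,0,40,0,0,0],[0,0,80,0,0,0],[0,0,110,0,0,0],[0,0,110,0,0,0],[0,0,110,0,0,0]])

```text
time: 2.8
position: [0.6581, -0.1268, 0.1341]
tcp_rot: [0.776, 2.517, -0.208]
force: [0.3, 0.2, -0.1]
opening: 0.999
grip_force: 0.0
```

Emit:
move_arm(steps=[[0,0,0,0,0,0],[0,0,0,0,0,0],[0,0,0,0,0,0],[0,0,0,0,0,0],[0,0,0,0,0,0],[0,0,0,0,0,0],[0,0,0,0,0,0]], hand=-1, squeeze=35)

```text
time: 3.5
position: [0.6585, -0.1279, 0.1339]
tcp_rot: [0.777, 2.515, -0.208]
force: [0.2, 0.0, 0.7]
opening: 0.062
grip_force: 34.2
```

```bash
python3 - <<'E'
from h import *
s=st();R0=R.from_rotvec(s["tcp_rot"]).as_matrix();print(np.round(R0,3))
d=np.array([.4417,-.3032,.8444]);print("d tool",R0.T@d, "along d 130mm",R0.T@d*130)
E
```

```text
{'time': 3.5, 'joints': [-0.232, 0.222, -0.38, 0.474, -0.181, 0.321], 'position': [0.658, -0.128, 0.134], 'force': [0.155, 0.036, 0.697], 'opening': 0.062, 'grip_force': 34.16}
[[-0.715  0.564  0.414]
 [ 0.488  0.826 -0.282]
 [-0.501  0.    -0.866]]
d tool [-0.88660357 -0.00123289 -0.46257224] along d 130mm [-115.25846411   -0.16027613  -60.13439151]
```

Emit:
move_arm(steps=[[-18,0,-9,0,0,0],[-36,0,-19,0,0,0],[-54,0,-28,0,0,0],[-72,0,-38,0,0,0],[-90,0,-47,0,0,0],[-108,0,-56,0,0,0],[-124,0,-65,0,0,0],[-124,0,-65,0,0,0],[-124,0,-65,0,0,0]])

```text
time: 4.4
position: [0.7197, -0.1699, 0.2512]
tcp_rot: [0.777, 2.517, -0.208]
force: [0.3, 0.1, -1.5]
opening: 0.064
grip_force: 34.3
```

```bash
python3 - <<'E'
from h import *
st()
a=[cv2.resize(read_camera(n)[y:y+150,x:x+200],(400,300)) for n,x,y in(("side",230,110),("top",230,80))]
cv2.imwrite("pics/drawn.png",np.hstack(a))
E
```

```text
{'time': 4.4, 'joints': [-0.277, 0.257, -0.017, 0.796, -0.159, 0.281], 'position': [0.72, -0.17, 0.251], 'force': [0.264, 0.11, -1.455], 'opening': 0.064, 'grip_force': 34.256}
```

View pics/drawn.png

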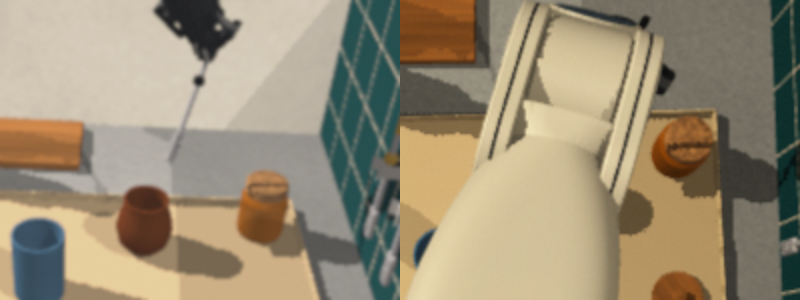

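The bombilla is clear of the gourd: bead at side (329.5,150.5), filter tip at (315,190). The gourd is still upright and in place.

```bash
cat >> h.py <<'E'
def relobj(tip,Rt,toff,s=None):
    "row bringing object point (tool-frame offset toff) to tip with tool orientation Rt"
    s=s or get_state();rel(np.array(tip)-Rt@toff-tcp_to_grasp*Rt[:,2],Rt,0,s)
E
python3 - <<'E'
from h import *
s=st();R0=R.from_rotvec(s["tcp_rot"]).as_matrix();d=np.array([.4417,-.3032,.8444])
tip=np.array([.5797,-.0758,.0169])+s["position"]-np.array([.6585,-.1279,.1339])
print("tip",tip,proj("side",[tip,tip+.124*d]))
print("toff",(toff:=R0.T@(tip-s["position"])).round(4).tolist(),(dt:=R0.T@d).round(4).tolist())
Rt=frame(5,50);print("d new",Rt@dt,np.degrees(np.arccos((Rt@dt)[2])))
l=np.array([np.cos(np.radians(5)),np.sin(np.radians(5)),0])
relobj(np.array([.4925,.059,.16])-.016*l,Rt,toff)
relobj(np.array([.4925,.059,.018])-.016*l,Rt,toff)
E
```

```text
{'time': 4.5, 'joints': [-0.277, 0.257, -0.018, 0.796, -0.159, 0.281], 'position': [0.719, -0.17, 0.251], 'force': [-0.071, -0.738, -0.573], 'opening': 0.061, 'grip_force': 34.26}
tip [ 0.64049312 -0.11745774  0.13352516] [[313.76308005 190.56688652]
 [329.22350722 150.47335694]]
toff [0.1402, -0.0013, 0.0543] [-0.8855, -0.002, -0.4647]
d new [0.37838787 0.03111496 0.92514592] 22.30963160780644
row [216.3, 97.7, -172.1] [-0.3942, -0.1692, -0.5627] tcp [0.549 0.065 0.292]
row [287.1, 97.8, -49.0] [-0.3942, -0.1692, -0.5627] tcp [0.549 0.065 0.15 ]
```

Emit:
move_arm(steps=[[-15,0,-26,0,0,0],[216,98,-172,-0.394,-0.169,-0.563],[216,98,-172,-0.394,-0.169,-0.563],[216,98,-172,-0.394,-0.169,-0.563],[216,98,-172,-0.394,-0.169,-0.563],[216,98,-172,-0.394,-0.169,-0.563],[216,98,-172,-0.394,-0.169,-0.563],[216,98,-172,-0.394,-0.169,-0.563],[216,98,-172,-0.394,-0.169,-0.563],[216,98,-172,-0.394,-0.169,-0.563],[216,98,-172,-0.394,-0.169,-0.563]])

```text
time: 5.6
position: [0.5503, 0.0643, 0.2923]
tcp_rot: [-0.106, 2.441, 0.037]
force: [0.5, 0.3, -1.3]
opening: 0.054
grip_force: 34.4
```

```bash
python3 - <<'E'
from h import *
s=st();R0=R.from_rotvec(s["tcp_rot"]).as_matrix();toff=np.array([0.1402, -0.0013, 0.0543]);dt=np.array([-0.8855, -0.002, -0.4647])
tip=s["position"]+R0@toff;print("tip",tip,proj("side",[tip,tip+.124*(R0@dt)]))
Rt=frame(5,50);l=np.array([np.cos(np.radians(5)),np.sin(np.radians(5)),0])
relobj(np.array([.4925,.059,.018])-.016*l,Rt,toff)
a=[cv2.resize(read_camera(n)[y:y+150,x:x+200],(400,300)) for n,x,y in(("side",150,130),("top",170,110))]
cv2.imwrite("pics/over.png",np.hstack(a))
E
```

```text
{'time': 5.6, 'joints': [-0.106, -0.196, -0.494, 0.583, 0.123, -0.149], 'position': [0.55, 0.064, 0.292], 'force': [0.519, 0.304, -1.284], 'opening': 0.054, 'grip_force': 34.434}
tip [0.47828808 0.05661755 0.16049065] [[249.08569768 214.84019012]
 [248.54827317 167.18867147]]
row [92.9, 1.2, 108.1] [-0.0014, 0.0007, -0.0001] tcp [0.549 0.065 0.15 ]
```

View pics/over.png

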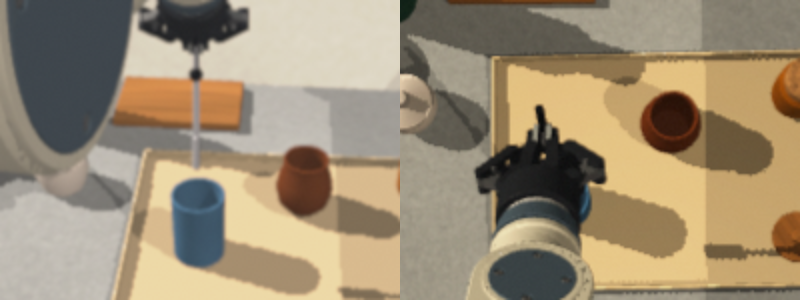

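The tip is at side (248,213.5), against a predicted (249,215), so it hangs correctly above the cup. Lowering.

Emit:
move_arm(steps=[[16,0,18,0,0,0],[32,0,36,0,0,0],[48,0,54,0,0,0],[60,1,71,0,0,0],[72,1,84,0,0,0],[82,1,96,0,0,0],[90,1,105,0,0,0],[93,1,108,0,0,0],[93,1,108,0,0,0],[93,1,108,0,0,0]])

```text
time: 6.7
position: [0.5487, 0.0654, 0.1509]
tcp_rot: [-0.107, 2.439, 0.037]
force: [0.0, 0.8, -0.4]
opening: 0.065
grip_force: 34.4
```

```bash
python3 - <<'E'
from h import *
s=st();R0=R.from_rotvec(s["tcp_rot"]).as_matrix();toff=np.array([0.1402, -0.0013, 0.0543]);print(s["position"]+R0@toff)
E
```

```text
{'time': 6.7, 'joints': [-0.104, -0.078, -0.796, 0.161, 0.122, -0.147], 'position': [0.549, 0.065, 0.151], 'force': [0.018, 0.811, -0.398], 'opening': 0.065, 'grip_force': 34.388}
[0.47693224 0.05769719 0.01905014]
```

Emit:
move_arm(steps=[[0,0,0,0,0,0],[0,0,0,0,0,0],[0,0,0,0,0,0],[0,0,0,0,0,0],[0,0,0,0,0,0]], hand=0.2)

```text
time: 7.2
position: [0.5483, 0.0657, 0.1506]
tcp_rot: [-0.107, 2.439, 0.038]
force: [0.2, 0.0, 0.3]
opening: 0.604
grip_force: 0.0
```

Emit:
move_arm(steps=[[0,0,-20,0,0,0],[0,0,-50,0,0,0],[0,0,-90,0,0,0],[0,0,-140,0,0,0],[0,0,-180,0,0,0],[0,0,-180,0,0,0]])

```text
time: 7.8
position: [0.432, 0.0555, 0.2936]
tcp_rot: [-0.107, 2.431, 0.035]
force: [0.2, -0.3, -0.5]
opening: 0.598
grip_force: 0.0
```

```bash
python3 - <<'E'
from h import *
s=st()
a=[cv2.resize(read_camera(n)[y:y+150,x:x+200],(400,300)) for n,x,y in(("side",180,130),("top",190,110))]
cv2.imwrite("pics/rel.png",np.hstack(a))
rel([.4965,-.378,.292],frame(-90,40),.12)
rel([.4965,-.378,.292],frame(-90,40,-1),.12)
E
```

```text
{'time': 7.8, 'joints': [-0.203, -0.436, -0.625, 0.694, 0.184, -0.225], 'position': [0.432, 0.056, 0.294], 'force': [0.233, -0.276, -0.542], 'opening': 0.598, 'grip_force': 0.0}
row [-68.6, -360.2, -30.3] [1.1746, -0.1278, 1.1716] tcp [ 0.496 -0.3    0.357]
row [-68.6, -360.2, -30.3] [0.1361, 1.2509, -1.6142] tcp [ 0.496 -0.3    0.357]
```

View pics/rel.png

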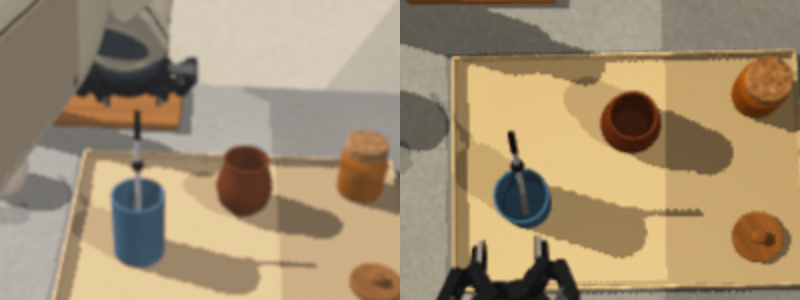

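The used bombilla stands in the cup leaning away from the arm, mouthpiece at top crop (512,135), and it has been let go. Next is the brass one: pre-grasp facing the wall with the tool pitched 40° down.

```bash
python3 - <<'E'
from h import *
rel([.4965,-.378,.292],frame(-90,40),.20)
E
```

```text
row [-105.9, -299.3, -66.2] [1.1746, -0.1278, 1.1716] tcp [ 0.496 -0.239  0.409]
```

Emit:
move_arm(steps=[[-106,-299,-66,1.175,-0.128,1.172],[-106,-299,-66,1.175,-0.128,1.172],[-106,-299,-66,1.175,-0.128,1.172],[-106,-299,-66,1.175,-0.128,1.172],[-106,-299,-66,1.175,-0.128,1.172],[-106,-299,-66,1.175,-0.128,1.172],[-106,-299,-66,1.175,-0.128,1.172],[-106,-299,-66,1.175,-0.128,1.172],[-106,-299,-66,1.175,-0.128,1.172],[-106,-299,-66,1.175,-0.128,1.172],[-106,-299,-66,1.175,-0.128,1.172],[-106,-299,-66,1.175,-0.128,1.172]])

```text
time: 9.1
position: [0.4998, -0.2382, 0.4029]
tcp_rot: [1.705, 1.705, -0.803]
force: [-0.0, 0.4, 0.6]
opening: 0.599
grip_force: 0.0
```

```bash
python3 - <<'E'
from h import *
s=st();print(R.from_rotvec(s["tcp_rot"]).as_matrix().round(3))
rel([.4965,-.378,.292],frame(-90,40),.20)
rel([.4965,-.378,.292],frame(-90,40),.10)
E
```

```text
{'time': 9.1, 'joints': [-0.161, 0.134, 0.058, 1.318, -0.859, 1.329], 'position': [0.5, -0.238, 0.403], 'force': [-0.008, 0.414, 0.62], 'opening': 0.599, 'grip_force': 0.0}
[[-0.004  1.    -0.008]
 [ 0.643 -0.004 -0.766]
 [-0.766 -0.008 -0.643]]
row [-4.8, -3.3, -2.9] [-0.0079, -0.0005, 0.0037] tcp [ 0.496 -0.239  0.409]
row [-4.9, -2.5, 97.1] [-0.0079, -0.0005, 0.0037] tcp [ 0.496 -0.316  0.344]
```

Emit:
move_arm(steps=[[-5,-3,47,-0.008,0,0.004],[-5,-3,97,-0.008,0,0.004],[-5,-3,97,-0.008,0,0.004],[-5,-3,97,-0.008,0,0.004],[-5,-3,97,-0.008,0,0.004]])

```text
time: 9.6
position: [0.4946, -0.3158, 0.3484]
tcp_rot: [1.699, 1.702, -0.786]
force: [-0.3, -0.5, -0.3]
opening: 0.598
grip_force: 0.0
```

```bash
python3 - <<'E'
from h import *
s=st();rel([.4965,-.378,.292],frame(-90,40),0)
print(proj("side",[[.4965,-.378,.329],s["position"]]),proj("top",[[.4965,-.378,.329],s["position"]]))
a=[cv2.resize(read_camera(n)[y:y+150,x:x+200],(400,300)) for n,x,y in(("side",340,90),("top",340,110))]
cv2.imwrite("pics/clip.png",np.hstack(a))
E
```

```text
{'time': 9.6, 'joints': [-0.318, 0.103, -0.128, 0.975, -0.811, 1.093], 'position': [0.495, -0.316, 0.348], 'force': [-0.329, -0.481, -0.289], 'opening': 0.598, 'grip_force': 0.0}
row [3.2, 1.2, 102.6] [0.0063, -0.0005, -0.0016] tcp [ 0.496 -0.392  0.28 ]
[[433.66087656 162.28536227]
 [409.14302027 154.21411309]] [[456.33008163 192.78316445]
 [429.28954324 192.18845356]]
```

View pics/clip.png

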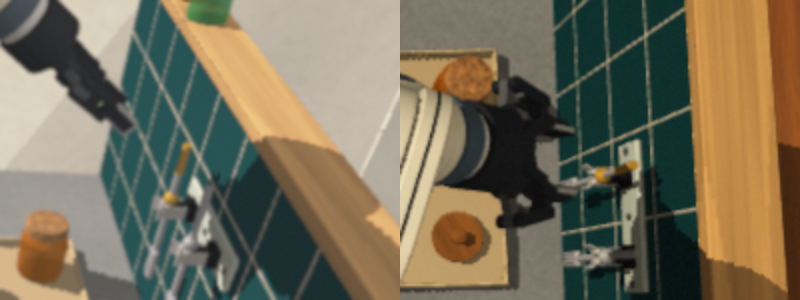

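The fingers are level with the brass stem and on either side of it: crop stem at (605,175), fingertips at about (570,127) and (558,215). The plain one at (600,258) is clear. Going in.

Emit:
move_arm(steps=[[3,1,25,0.006,0,-0.002],[3,1,50,0.006,0,-0.002],[3,1,70,0.006,0,-0.002],[3,1,85,0.006,0,-0.002],[3,1,95,0.006,0,-0.002],[3,1,102,0.006,0,-0.002],[3,1,102,0.006,0,-0.002],[3,1,102,0.006,0,-0.002]])

```text
time: 10.5
position: [0.4959, -0.392, 0.2813]
tcp_rot: [1.702, 1.702, -0.792]
force: [1.3, -0.5, 0.9]
opening: 0.599
grip_force: 0.0
```

```bash
python3 - <<'E'
from h import *
s=st();rel([.4965,-.378,.292],frame(-90,40),0)
E
```

```text
{'time': 10.5, 'joints': [-0.457, 0.148, -0.262, 0.676, -0.757, 0.918], 'position': [0.496, -0.392, 0.281], 'force': [1.253, -0.463, 0.912], 'opening': 0.599, 'grip_force': 0.0}
row [0.8, 0.6, 1.0] [0.0011, -0.0001, -0.0004] tcp [ 0.496 -0.392  0.28 ]
```

Emit:
move_arm(steps=[[0,0,0,0,0,0],[0,0,0,0,0,0],[0,0,0,0,0,0],[0,0,0,0,0,0],[0,0,0,0,0,0],[0,0,0,0,0,0]], hand=-1, squeeze=60)

```text
time: 11.1
position: [0.496, -0.3924, 0.2812]
tcp_rot: [1.702, 1.701, -0.792]
force: [0.1, 0.7, 2.4]
opening: 0.047
grip_force: 58.7
```

```bash
python3 - <<'E'
from h import *
s=st();print((R.from_rotvec(s["tcp_rot"]).as_matrix().T@[0,60,0]).round(1))
E
```

```text
{'time': 11.1, 'joints': [-0.457, 0.148, -0.262, 0.675, -0.757, 0.917], 'position': [0.496, -0.392, 0.281], 'force': [0.116, 0.658, 2.437], 'opening': 0.047, 'grip_force': 58.747}
[ 38.6   0.  -46. ]
```

Emit:
move_arm(steps=[[0,0,0,0,0,0],[4,0,-5,0,0,0],[8,0,-10,0,0,0],[13,0,-15,0,0,0],[19,0,-23,0,0,0],[29,0,-35,0,0,0],[39,0,-46,0,0,0],[58,0,-69,0,0,0],[58,0,-69,0,0,0],[58,0,-69,0,0,0]], squeeze=110)

```text
time: 12.1
position: [0.496, -0.3012, 0.2806]
tcp_rot: [1.7, 1.704, -0.792]
force: [-0.1, -0.4, 0.5]
opening: 0.024
grip_force: 95.3
```

```bash
python3 - <<'E'
from h import *
s=st()
a=[cv2.resize(read_camera(n)[y:y+150,x:x+200],(400,300)) for n,x,y in(("side",340,110),("top",340,110))]
cv2.imwrite("pics/out.png",np.hstack(a))
E
```

```text
{'time': 12.1, 'joints': [-0.288, 0.137, -0.259, 0.846, -0.824, 1.136], 'position': [0.496, -0.301, 0.281], 'force': [-0.057, -0.356, 0.471], 'opening': 0.024, 'grip_force': 95.286}
```

View pics/out.png

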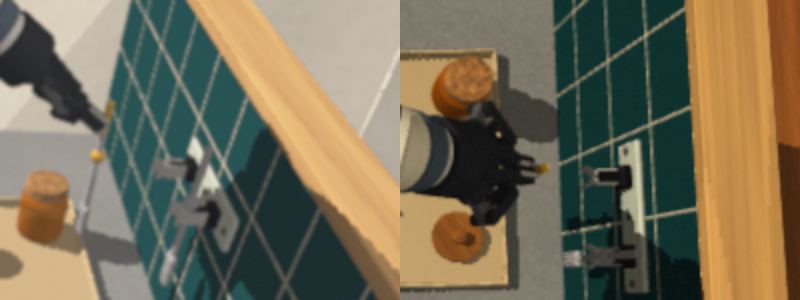

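The brass bombilla is out and gripped: side mouthpiece (395.5,160), bead (388.5,188), filter tip (381.5,226). The plain one is still in its clip. Checking the tilt in the grip and planning the final pose.

```bash
python3 - <<'E'
from h import *
np.set_printoptions(precision=3,suppress=True)
s=get_state();R0=R.from_rotvec(s["tcp_rot"]).as_matrix();g=s["position"]-tcp_to_grasp*R0[:,2];print("grip",g)
obs=[(.2,(395.5,160)),(.124,(388.5,188)),(.002,(381.5,226))]
def f(q):  # rotation about world x, about y, slide
    d=R.from_euler("xy",q[:2]).apply([0,0,1]);return np.concatenate([proj("side",g+(l-.163-q[2])*d)[0]-p for l,p in obs]+[q[:2]*5,[q[2]*300]])
r=least_squares(f,[0,0,0]);print(r.x,r.fun)
d=R.from_euler("xy",r.x[:2]).apply([0,0,1]);tip=g+(-.163-r.x[2])*d
toff=R0.T@(tip-s["position"]);dt=R0.T@d;print("toff",toff.tolist(),"d",d,"dt",dt,"tip",tip)
G=np.array([.6015,-.0912,.004])
for az in(-90,-60,-45):
    Rt=frame(az,87);print(az,Rt@dt,np.arccos((Rt@dt)[2]));relobj(G+[0,0,.17],Rt,toff);relobj(G+[0,0,.13],Rt,toff)
E
```

```text
grip [ 0.496 -0.288  0.293]
[-0.02  0.02 -0.  ] [-0.623  0.318  0.727 -0.528 -0.358  0.162 -0.101  0.098 -0.02 ]
toff [0.12259548277297282, -0.0032258585493141275, 0.08857296171547042] d [0.02 0.02 1.  ] dt [-0.752  0.02  -0.658] tip [ 0.492 -0.291  0.13 ]
-90 [ 0.02  -0.717  0.697] 0.7997881096946724
row [68.9, 109.1, -63.8] [0.0004, 0.8198, 0.0004] tcp [ 0.605 -0.209  0.269]
row [99.5, 109.1, -38.0] [0.0004, 0.8198, 0.0004] tcp [ 0.605 -0.209  0.229]
-60 [ 0.376 -0.611  0.697] 0.7997881096946724
row [80.0, 167.6, -77.1] [-0.2396, 0.8006, -0.4813] tcp [ 0.663 -0.192  0.269]
row [110.7, 167.6, -51.3] [-0.2396, 0.8006, -0.4813] tcp [ 0.663 -0.192  0.229]
-45 [ 0.521 -0.493  0.697] 0.7997881096946725
row [92.5, 191.5, -91.9] [-0.3594, 0.7764, -0.7217] tcp [ 0.687 -0.172  0.269]
row [123.1, 191.5, -66.2] [-0.3594, 0.7764, -0.7217] tcp [ 0.687 -0.172  0.229]
```

Emit:
move_arm(steps=[[-23,0,-19,0,0,0],[-46,0,-39,0,0,0],[-20,30,-45,0,0.12,0],[0,50,-50,0,0.26,0],[25,75,-55,0,0.4,0],[50,95,-60,0,0.54,0],[69,109,-64,0,0.68,0],[69,109,-64,0,0.82,0],[69,109,-64,0,0.82,0],[69,109,-64,0,0.82,0],[69,109,-64,0,0.82,0]])

```text
time: 13.3
position: [0.6043, -0.2089, 0.2691]
tcp_rot: [2.194, 2.194, -0.059]
force: [-0.3, 0.1, -0.3]
opening: 0.026
grip_force: 95.5
```

```bash
python3 - <<'E'
from h import *
s=st();toff=np.array([.1226,-.0032,.0886]);R0=R.from_rotvec(s["tcp_rot"]).as_matrix()
tip=s["position"]+R0@toff;print("tip",tip,proj("side",[tip,tip+R0@[-.752,.02,-.658]*.124]))
relobj([.6015,-.0912,.134],frame(-90,87),toff)
cv2.imwrite("pics/fin.png",np.hstack([cv2.resize(read_camera(n)[y:y+150,x:x+200],(400,300)) for n,x,y in(("side",220,100),("top",220,90))]))
E
```

```text
{'time': 13.3, 'joints': [-0.44, 0.399, 0.375, 1.523, -0.049, 1.131], 'position': [0.604, -0.209, 0.269], 'force': [-0.28, 0.057, -0.271], 'opening': 0.026, 'grip_force': 95.53}
tip [ 0.60117595 -0.09129147  0.17400785] [[306.01681675 186.29661151]
 [341.55832223 160.42091256]]
row [2.1, 0.3, 40.2] [0.0004, 0.0018, 0.0] tcp [ 0.605 -0.209  0.229]
```

View pics/fin.png

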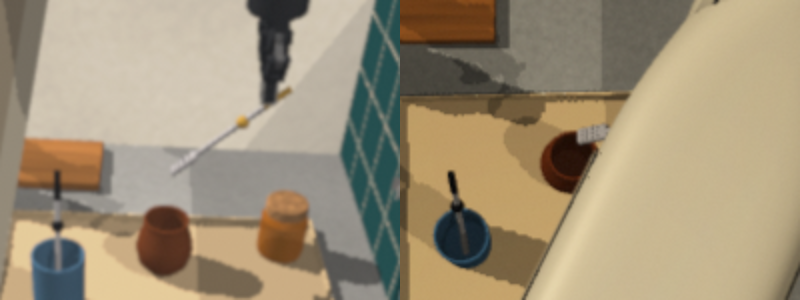

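The tip at side (306,186) and bead at (341,161) match the prediction. The slant is about 46°, and the used bombilla is still in the cup. Lowering 40 mm and settling.

Emit:
move_arm(steps=[[1,0,14,0,0,0],[2,0,28,0,0,0],[2,0,40,0,0,0],[2,0,40,0,0,0],[2,0,40,0,0,0],[2,0,40,0,0,0],[2,0,40,0,0,0],[2,0,40,0,0,0]])

```text
time: 14.2
position: [0.6048, -0.209, 0.2294]
tcp_rot: [2.194, 2.194, -0.057]
force: [-0.5, -0.4, -0.5]
opening: 0.025
grip_force: 95.5
```

```bash
python3 - <<'E'
from h import *
s=st();R0=R.from_rotvec(s["tcp_rot"]).as_matrix();tip=s["position"]+R0@[.1226,-.0032,.0886]
im=read_camera("side");print("tip",tip,proj("side",[tip]))
h=cv2.cvtColor(im,cv2.COLOR_BGR2HSV)
old=cv2.imread("pics/side0.png");print("gourd px change",np.abs(im[212:238,286:318].astype(int)-old[212:238,286:318]).mean())
print(close_job())
E
```

```text
{'time': 14.2, 'joints': [-0.44, 0.4, 0.276, 1.424, -0.047, 1.13], 'position': [0.605, -0.209, 0.229], 'force': [-0.493, -0.397, -0.465], 'opening': 0.025, 'grip_force': 95.524}
tip [ 0.60170548 -0.09120192  0.13450429] [[305.01166417 197.62330809]]
gourd px change 5.222355769230769
the job is handed in; nothing more can be done
None
```

I handed the job in at about 14 s: by my measurements the used bombilla stands in the soaking cup, and the brass one is held at about 46° with its tip 40 mm above the middle of the gourd's mouth; no verdict was returned.

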